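# Push the flat tin through the gate into the condiment pen

## Task

Put the flat oblong tin away with the spice jars: with the fingertips, push it lengthways along the worktop through the narrow gap in the front of the low wooden pen, until its whole length is inside, lying straight behind the gap and stopping short of the back rail. Only push it: do not grip it, lift it or tip it, and leave the two spice jars, the food can and the carton where they stand.

Things in the scene. Friction and masses are not known exactly. Their poses are not given: they have to be found in the camera images.
- tin_centre (a point): centre (12 mm above the worktop) of the flat oblong tin with rounded corners: 63 mm wide (its x), 105 mm long (its y), 24 mm high, about 0.15 kg, loose, lying flat before the pen. It starts 150 to 190 mm in front of the gap, up to 35 mm beside the gap's middle line, its length up to 0.4 rad askew to that line; either end may go first.
- pen: low pen of pale wooden rails, no floor, fixed. Origin on the worktop in the middle of the gap; x points through the gap into the pen, y along the front rail. Rails 12 mm thick, 30 mm high. Gap 68 mm wide, between round posts 16 mm thick, 34 mm high, at y = +/-42 mm. Inside: x 6 mm (inner face of front rail) to 158 mm (back rail), y +/-106 mm. The worktop before the gap is free.
- spice_jar_red: spice jar with a red cap, 45 mm thick and 108 mm high, loose, in the back corner of the pen on its +y side; origin under its centre. Leave alone.
- spice_jar_dark: spice jar with a dark cap, 41 mm thick and 104 mm high, loose, in the back corner of the pen on its -y side; origin under its centre. Leave alone.
- food_can: round food can, 57 mm thick and 72 mm high, loose, on the draining board of the sink, left of the work; origin under its centre. Leave alone.
- carton: small upright carton, 27 x 62 x 119 mm, loose, on the worktop to the right of the pen and the robot; origin under its centre. Leave alone.
Mind the look-alikes: they are no part of the job. What is shaped like the part that bears tin_centre but purple is not meant.

How it is judged:
By the outcome, as a careful person would: the job done as asked, in the order asked, and still so for the second after the job is handed in, with the robot touching nothing.
It also fails if it takes over 58 s, if anything falls off the work surface, if the arm or the gripper's body presses on something with over 40 N, if the wrist force passes 120 N, or if a joint passes its speed limit or range.

## Robot

A 6-joint arm with a two-finger parallel gripper is mounted at the origin on the work surface; the furniture and walls round the work are solid. World frame = base frame: x ahead of the robot, y to its left, z up, the work surface at z = 0. Lengths are in m, angles in rad, forces in N, time in s.
With the tool pointing down it reaches from about 0.375 to 0.975 m from the base axis. Payload 3.8 kg.
Tool frame: the origin (TCP) lies between the finger pads; the fingertips stand 17 mm ahead of it and the grasp point (between the pads) lies 2 mm behind it; z points along the fingers, y is the line along which they close (so a half turn about z gives the same grasp; the last joint's range is limited). The gripper opens to 85 mm and grips with 20 to 120 N. Pads are 22 mm wide; open, the fingers measure 114 mm over their backs; the gripper's body (76 mm by 85 mm) begins 54 mm behind the grasp point. The pads swing forward as they close: fully open they stand 13 mm farther back than shut.
Start: joints at [1.157, 0.264, 1.604, -0, 1.274, -0.037], TCP at [0.248, 0.628, 0.248] pointing down, gripper open.
Joint ranges: [-2.63, 2.63], [-0.94, 2.18], [0.31, 2.57], [-1.31, 4.45], [0, 2.66], [-2.55, 2.55]. Speed limits (rad/s): [2.57, 2.57, 3.14, 3.14, 3.14, 3.14].

## Interface

Orientations are given as a rotation vector (axis times angle).
In Python, from workcell import bot gives the robot as it stands.
- The arm moves only by the tool play_rows, never from a script. Its argument "steps" is one flat list of numbers, 4 for each row, row after row: the shift along the tool's x, y, z in m, then the turn about the tool's z in rad. A call has 1 to 10 rows; each row is the pose to reach, as a shift and turn from the pose commanded when the call began, along the tool's axes at that moment; what a row does not reach only later rows make up. A row lasts 1/8 s, in which the tool goes at most 62.5 mm and 10.7 degrees, less where a joint would pass 70% of its speed; a pose out of reach is approached as far as the arm can. A call with a gripper value outside its range is refused whole. "jaw" is the closure in counts, from 0 (fully open) to 255 (shut), set as the call begins (left out, the last holds). The fingers move at their own pace and stop on an object; "grip_force" is the grip in N (left out, the last holds). Time passes only in rows, so rows that repeat a pose let the fingers close. It gives the time, the measured TCP pose, the force, the opening and the grip force at its end, in the units of the state.
- bot.read_state(): the state, without advancing time (a new reading comes with each control period).
- bot.read_camera(name): name is "side" or "top"; returns a dict with "pixels" (400x640x3 uint8, blue, green, red), "mtx" (3x3 intrinsics, pixels), "R" (3x3) and "t" (3): a world point X has camera coordinates R X + t. Camera axes: x right, y down, z forward; pixel columns grow to the right and rows downward; lengths in m; the calibration is good to about 2 mm. A picture is of the moment at which its call begins. There is no depth.
- bot.finish_job(): hands the job in; it is judged then, once.
The state is a dict: "time": time; "q": joint angles; "joint_vel": joint speeds; "joint_torque": joint torques, N m; "tool_pos": TCP position; "tcp_rot": TCP orientation; "wrist_force": force on the tool from outside, world axes, zero at the start; "torque": the same for the moment, N m; "width": opening from 0.0 (shut) to 1.0 (fully open); "grip_force": force on a finger pad.
Only numpy, scipy, OpenCV 4.12 (cv2) and the standard library are available. Lean on these libraries where they do the work, as an engineer would, in place of code of your own. Each camera call takes 0.05 s, during which the arm holds its last target. There are 200 camera calls.

## Working session

There is one attempt and no reset: what is moved stays moved. The work goes in short steps, Python scripts to look and compute and a tool call to move; the robot and the scene stay as the last step left them, time stands still between calls to the robot, and variables do not carry over. Pictures are saved under pics/ and viewed, at most 10 in all, crops included, and the job is handed in when it is done.

Besides the shell and the picture viewer there is one more tool, called after ">>>" by a JSON object that holds its "api" and its "payload", one argument or row to a line. play_rows: Moves the arm, as the interface text tells. Its arguments: {"type":"object","properties":{"steps":{"type":"array"},"jaw":{"type":"number"},"grip_force":{"type":"number"}},"required":["steps"]}

```bash
mkdir -p pics
python3 - <<'E'
from workcell import bot
import cv2
for n in("top","side"):
    c=bot.read_camera(n); cv2.imwrite(f"pics/{n}0.png",c["pixels"]); print(n,c["mtx"].tolist(),c["R"].tolist(),c["t"].tolist())
s=bot.read_state(); print(s["time"],s["tool_pos"],s["tcp_rot"],s["width"])
E
```

```text
top [[434.75982856011234, 0.0, 321.83198069662257], [0.0, 434.75982856011234, 192.65842092154838], [0.0, 0.0, 1.0]] [[-0.014405249064341426, -0.999876003737613, 0.006361285176367238], [-0.9935797063178183, 0.013599988866717276, -0.11231387935701881], [0.11221343944818778, -0.007938353262859119, -0.9936524173747487]] [0.0873672454617823, 0.4534517569492178, 1.342001988860554]
side [[367.17970443297577, 0.0, 320.04334248222887], [0.0, 367.17970443297577, 199.40250402636244], [0.0, 0.0, 1.0]] [[-0.9980296686954225, 0.06226153695410026, -0.007764111012760642], [0.03916513622105546, 0.5215142801104127, -0.8523432100660534], [-0.04901910350558684, -0.8509678940224662, -0.5229252057746665]] [0.4535358118513367, -0.004617739451661291, 1.4197246549592544]
0.1 [0.24810912 0.62706578 0.24706586] [-0.58831758 -3.08555017  0.00316062] 1.0043705251996544
```

View pics/top0.png

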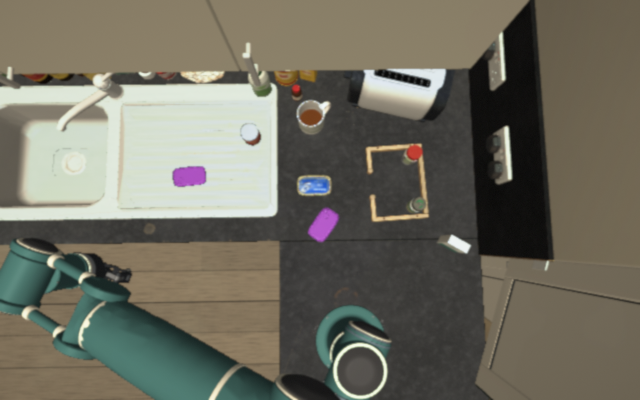

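View pics/side0.png

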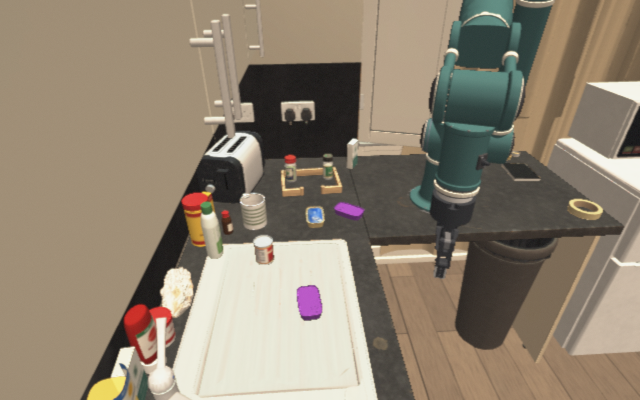

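The top view shows the blue and gold tin at (314,185). The pen is at (368–428, 145–220), and its gap is on the left side at about (371,184). The purple look-alikes are at (323,225) and (189,176). Next I'll measure the tin and the pen.

```bash
cat > h.py <<'E'
from workcell import bot
import cv2, numpy as np
def ray(c,uv,z):
    uv=np.atleast_2d(uv).astype(float); d=np.c_[uv,np.ones(len(uv))]@np.linalg.inv(c["mtx"]).T@c["R"]
    o=-c["R"].T@c["t"]; return o+d*((z-o[2])/d[:,2])[:,None]
def box(c,m,z,off):
    # contour (upscaled crop coords) -> world rect
    k=max(cv2.findContours(m,cv2.RETR_EXTERNAL,cv2.CHAIN_APPROX_NONE)[0],key=cv2.contourArea)[:,0]
    p=ray(c,k+off,z)[:,:2]; return p,cv2.minAreaRect((p*1000).astype(np.float32))
E
python3 - <<'E'
from h import *
c=bot.read_camera("top"); im=c["pixels"]
o=np.array([290,135]); cr=im[135:245,290:440]
cv2.imwrite("pics/crop1.png",cv2.resize(cr,None,fx=5,fy=5,interpolation=cv2.INTER_CUBIC))
S=4; up=cv2.resize(cr,None,fx=S,fy=S,interpolation=cv2.INTER_LINEAR)
hsv=cv2.cvtColor(up,cv2.COLOR_BGR2HSV)
v=hsv[...,2]
reg=np.zeros_like(v); reg[30*S:65*S,2*S:50*S]=255
def go(name,m,z):
    k=max(cv2.findContours(m,cv2.RETR_EXTERNAL,cv2.CHAIN_APPROX_NONE)[0],key=cv2.contourArea)[:,0]
    px=(k+.5)/S-.5+o; p=ray(c,px,z)[:,:2]*1000
    print(name,cv2.minAreaRect(p.astype(np.float32)),px.min(0),px.max(0)); return p
for th in (95,115,): go("tin",((v>th)&(reg>0)&((hsv[...,1]>60)|(v>130))).astype(np.uint8)*255,.024)
print(im[185,296:336].tolist())
wood=((hsv[...,0]>5)&(hsv[...,0]<25)&(hsv[...,1]>50)&(v>130)).astype(np.uint8)*255; wood[:,:70*S]=0
n,l,st,ce=cv2.connectedComponentsWithStats(wood)
for i in range(1,n):
    if st[i,4]>150:
        m=(l==i).astype(np.uint8)*255; p=go(f"wood{st[i]}",m,.03)
        k=cv2.findContours(m,0,1)[0][0]
cv2.imwrite("pics/w.png",wood)
E
```

```text
tin ((479.5237121582031, 106.1119155883789), (109.69435119628906, 67.57798767089844), 89.23139190673828) [296.375 174.375] [331.125 195.625]
tin ((479.5249938964844, 106.49880981445312), (107.29923248291016, 65.9869384765625), 89.2311782836914) [296.625 174.625] [330.625 195.375]
[[65, 76, 80], [96, 126, 131], [140, 163, 164], [186, 164, 148], [194, 155, 127], [191, 150, 121], [196, 151, 121], [202, 161, 133], [208, 175, 150], [207, 184, 165], [206, 187, 171], [206, 181, 164], [203, 169, 149], [203, 160, 136], [208, 156, 128], [220, 158, 124], [226, 157, 117], [227, 153, 109], [226, 147, 102], [223, 142, 96], [223, 145, 101], [223, 156, 117], [226, 166, 130], [225, 164, 128], [222, 153, 115], [217, 141, 102], [208, 121, 79], [201, 101, 53], [198, 92, 39], [197, 91, 39], [188, 99, 55], [175, 112, 76], [172, 118, 94], [149, 133, 132], [112, 130, 136], [80, 98, 103], [63, 70, 72], [57, 61, 62], [57, 60, 61], [57, 60, 60]]
wood[ 303   34  224  120 6066] ((562.3494873046875, -149.903076171875), (85.30157470703125, 178.77691650390625), 3.5631983280181885) [365.375 143.125] [421.125 172.875]
wood[  319    77   236   270 10005] ((467.372802734375, -155.76722717285156), (202.36480712890625, 179.5062713623047), 3.3217291831970215) [369.375 153.875] [428.125 221.125]
```

View pics/crop1.png

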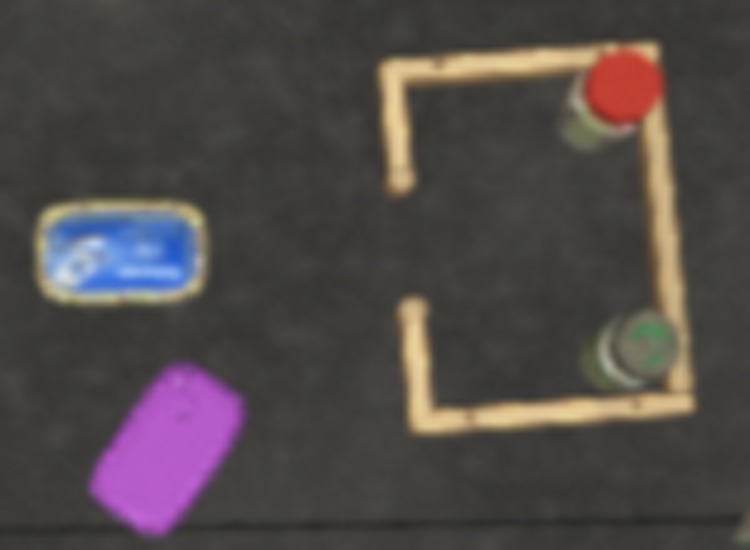

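The crop shows the tin lying almost straight, about in line with the gap. The posts are at crop pixels (400,182) and (412,308). I'll get the pen frame from the union of the wood contours.

Run:
```python
from h import *
c=bot.read_camera("top"); o=np.array([290,135]); S=4
m=cv2.resize(cv2.imread("pics/top0.png")[135:245,290:440],None,fx=S,fy=S); h=cv2.cvtColor(m,cv2.COLOR_BGR2HSV)
w=((h[...,0]>5)&(h[...,0]<25)&(h[...,1]>50)&(h[...,2]>130)); w[:,:70*S]=0
y,x=np.nonzero(w); p=ray(c,(np.c_[x,y]+.5)/S-.5+o,.03)[:,:2]*1000
r=cv2.minAreaRect(p.astype(np.float32)); print(r); b=cv2.boxPoints(r); print(b)
posts=ray(c,np.array([[400,182],[412,308]])/5-.4+o,.034)[:,:2]*1000; print("posts",posts,posts.mean(0),np.linalg.norm(posts[0]-posts[1]))
# front edge: two corners of largest y
f=b[np.argsort(-b[:,1])[:2]]; f=f[np.argsort(-f[:,0])]; bk=b[np.argsort(-b[:,1])[2:]]
ex=bk.mean(0)-f.mean(0); L=np.linalg.norm(ex); ex/=L; O=f.mean(0)+6*ex; print("pen",O,ex,np.degrees(np.arctan2(ex[1],ex[0])),L)
t=np.array([479.52,106.3]); ey=np.array([-ex[1],ex[0]])
for Q in(O,posts.mean(0)): print("tin in pen",(t-Q)@ex,(t-Q)@ey)
s=bot.read_state(); from scipy.spatial.transform import Rotation as R
print(R.from_rotvec(s["tcp_rot"]).as_matrix().round(3))
```

```text
((485.7051086425781, -154.7064208984375), (239.08851623535156, 179.5042266845703), 3.3183703422546387)
[[ 361.16608   -72.024506]
 [ 371.55652  -251.22775 ]
 [ 610.24414  -237.38834 ]
 [ 599.8537    -58.18509 ]]
posts [[520.12546122 -70.12833783]
 [440.36935437 -75.49929406]] [480.24740779 -72.81381594] 79.93674844473846
pen [480.85718  -71.094734] [ 0.05788411 -0.99832326] -86.681625 179.50423
tin in pen -177.17469099432606 8.933400364105069
tin in pen -178.85559430518543 9.641655393473583
[[-0.93   0.368 -0.001]
 [ 0.368  0.93  -0.001]
 [ 0.    -0.001 -1.   ]]
```

>>> {"api": "play_rows", "payload": {
  "steps": [-0.038,-0.032,0.01,0.11,-0.075,-0.064,0.02,0.22,-0.113,-0.096,0.035,0.34,-0.15,-0.128,0.05,0.45,-0.188,-0.16,0.065,0.57,-0.226,-0.191,0.08,0.68,-0.263,-0.223,0.1,0.8,-0.301,-0.255,0.115,0.91,-0.338,-0.287,0.13,1.02,-0.376,-0.319,0.137,1.136],
  "jaw": 195
}}

```text
time: 1.45
tool_pos: [0.4804, 0.191, 0.1103]
tcp_rot: [-2.16, -2.28, 0.002]
wrist_force: [0.1, 0.5, 0.3]
width: 0.235
grip_force: 0.0
```

>>> {"api": "play_rows", "payload": {
  "steps": [0,0,0,0,0,0,0,0]
}}

```text
time: 1.7
tool_pos: [0.4805, 0.1928, 0.1113]
tcp_rot: [-2.156, -2.284, -0.0]
wrist_force: [0.3, 0.0, -0.4]
width: 0.232
grip_force: 0.0
```

Run:
```python
from h import *
from scipy.spatial.transform import Rotation as R
s=bot.read_state(); print(s["time"],s["tool_pos"],s["width"],s["wrist_force"],s["q"]);print(R.from_rotvec(s["tcp_rot"]).as_matrix().round(3))
```

```text
1.7 [0.48052794 0.1927512  0.11129431] 0.23184587774975676 [ 0.32925434  0.02107954 -0.44447625] [3.33059800e-01 9.71604105e-02 2.07049880e+00 5.73367519e-04
 9.74079094e-01 2.75041076e-01]
[[-0.058  0.998 -0.   ]
 [ 0.998  0.058  0.   ]
 [ 0.    -0.    -1.   ]]
```

>>> {"api": "play_rows", "payload": {
  "steps": [0,-0.001,0.03,0.07,0,-0.001,0.06,0.07,0,-0.001,0.08,0.07,0,-0.001,0.086,0.07,0,-0.001,0.086,0.07]
}}

```text
time: 2.33
tool_pos: [0.4794, 0.1935, 0.0255]
tcp_rot: [-2.233, -2.21, -0.0]
wrist_force: [-0.9, -0.9, 0.8]
width: 0.242
grip_force: 0.0
```

Run:
```python
from h import *
for n,(a,b,e,f) in dict(top=(130,250,250,440),side=(140,270,240,400)).items():
    c=bot.read_camera(n); i=c["pixels"][a:b,e:f]
    cv2.imwrite(f"pics/{n}1.png",cv2.resize(i,None,fx=4,fy=4,interpolation=2))
s=bot.read_state();print(s["tool_pos"],s["wrist_force"])
```

```text
[0.48035182 0.19344955 0.02634465] [0.74015497 0.17390157 0.52932516]
```

View pics/side1.png

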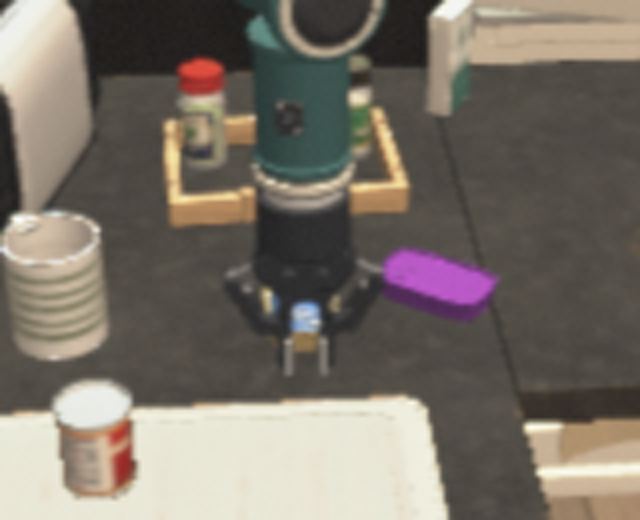

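View pics/top1.png

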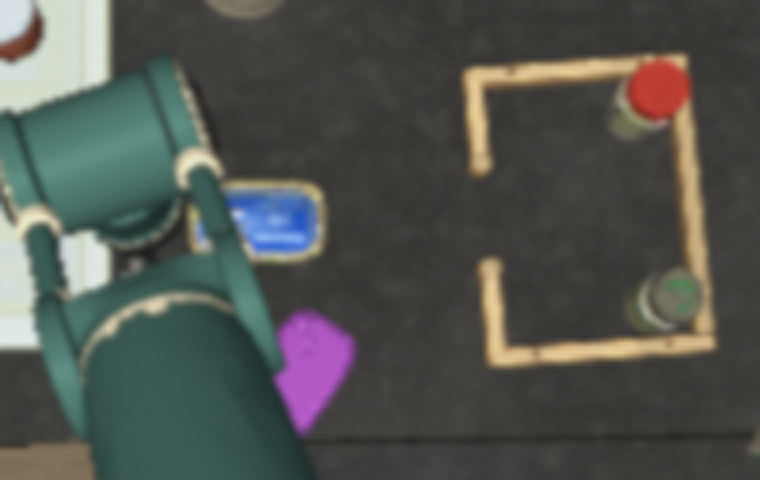

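The fingers sit behind the tin, within its width and low. Now the first push.

>>> {"api": "play_rows", "payload": {
  "steps": [-0.01,0,0,0,-0.02,0,0,0,-0.028,0,0,0,-0.036,0,0,0.005,-0.044,0,0,0.01,-0.052,0.0005,0,0.015,-0.06,0.001,0,0.02,-0.068,0.001,0,0.025,-0.075,0.001,0,0.025,-0.08,0.001,0,0.025]
}}

```text
time: 3.68
tool_pos: [0.4796, 0.1121, 0.0252]
tcp_rot: [-2.262, -2.18, 0.0]
wrist_force: [0.8, 1.7, 1.8]
width: 0.233
grip_force: 1.0
```

```bash
cat > m.py <<'E'
from h import *
import sys
from scipy.spatial.transform import Rotation as R
O=np.array([480.6,-71.9]); ex=np.array([.0579,-.9983]); ey=np.array([.9983,.0579])
pen=lambda p:np.c_[(p-O)@ex,(p-O)@ey]
c=bot.read_camera("top"); S=4; o=np.array([280,130])
u=cv2.resize(c["pixels"][130:245,280:440],None,fx=S,fy=S); h=cv2.cvtColor(u,cv2.COLOR_BGR2HSV)
H,s,v=cv2.split(h)
blue=((H>95)&(H<125)&(s>70)&(v>120)).astype(np.uint8)*255
k=max(cv2.findContours(blue,0,1)[0],key=cv2.contourArea)[:,0]
def P(k): return pen(ray(c,(k+.5)/S-.5+o,.024)[:,:2]*1000)
p=P(k); print("blue",p.min(0),p.max(0),cv2.minAreaRect(p.astype(np.float32)))
# gold rim + blue: bright non-purple near blue
near=cv2.dilate(blue,np.ones((25,25)))>0
m=((v>100)&near&~((H>130)&(H<165)&(s>80))&~((H>75)&(H<95)&(s>60))).astype(np.uint8)*255
k=max(cv2.findContours(m,0,cv2.CHAIN_APPROX_NONE)[0],key=cv2.contourArea)[:,0]; p=P(k)
print("tin",p.min(0),p.max(0),cv2.minAreaRect(p.astype(np.float32)))
# side edges: fit lines on the visible front half
x1=p[:,0].max()
q=p[(p[:,0]<x1-20)&(p[:,0]>x1-70)]; mid=np.median(q[:,1])
for sg in(1,-1):
    e=q[sg*(q[:,1]-mid)>15]
    if len(e)>8:
        f=cv2.fitLine(e.astype(np.float32),cv2.DIST_HUBER,0,.01,.01).ravel(); t=f[1]/f[0]; print("edge",sg,"slope",t,"y at front-52:",f[3]+t*(x1-52-f[2]),"n",len(e))
st=bot.read_state(); T=pen(st["tool_pos"][None,:2]*1000)[0]; M=R.from_rotvec(st["tcp_rot"]).as_matrix()
f=-M[:2,0]; print("tool",T,"z",st["tool_pos"][2],"heading",np.arctan2(f@ey,f@ex),"F",st["wrist_force"],"t",st["time"])
if len(sys.argv)>1: cv2.imwrite(sys.argv[1],u)
E
python3 m.py pics/a.png
```

```text
blue [-155.42685773  -20.77624579] [-116.83390728   21.2704341 ] ((-134.93544006347656, 0.9259624481201172), (41.315311431884766, 38.57841491699219), 85.89603424072266)
tin [-165.52487616  -30.86424741] [-110.85076398   31.3255784 ] ((-136.5091552734375, 1.0796775817871094), (60.38546371459961, 54.30706787109375), 85.89349365234375)
edge 1 slope 1.1490377 y at front-52: -4.943156441341689 n 45
edge -1 slope -0.19619977 y at front-52: -23.972875120298358 n 47
tool [-183.33897014    9.44167429] z 0.02512551264747005 heading -0.09505339735233627 F [ 0.2754165  -0.7578613  -0.86201299] t 3.725
```

View pics/a.png

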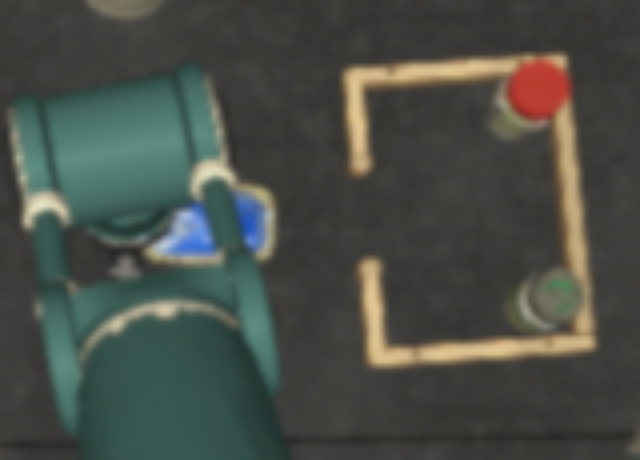

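The view shows the arm hiding most of the tin, but its front end is clear at crop pixels (240–275, 186–262). My mask took only the left part, so I'll measure from the union of the blue parts, mainly the front end.

```bash
python3 - <<'E'
s=open('m.py').read()
a=s.index("k=max("); b=s.index("st=bot")
s=s[:a]+'''def P(k): return pen(ray(c,(k+.5)/S-.5+o,.024)[:,:2]*1000)
near=cv2.dilate(blue,np.ones((25,25)))>0
m=(v>100)&near&~((H>130)&(H<165)&(s>80))&~((H>75)&(H<95)&(s>60))
y,x=np.nonzero(m); p=P(np.c_[x,y]); x1=np.percentile(p[:,0],99.8)
# front edge and side edges of the visible front end
fr=[(p[(abs(p[:,1]-b)<1.5)][:,0].max(),b) for b in np.arange(-40,41,2.) if (abs(p[:,1]-b)<1.5).sum()>5]
sd=[(a,p[abs(p[:,0]-a)<1.5][:,1].min(),p[abs(p[:,0]-a)<1.5][:,1].max()) for a in np.arange(x1-40,x1,4.)]
print("front",[(round(float(a)),int(b)) for a,b in fr if a>x1-12]); print("sides",np.round(sd,1).tolist())
'''+s[b:]
open('m.py','w').write(s)
E
python3 m.py
```

```text
Traceback (most recent call last):
  File "m.py", line 16, in <module>
    sd=[(a,p[abs(p[:,0]-a)<1.5][:,1].min(),p[abs(p[:,0]-a)<1.5][:,1].max()) for a in np.arange(x1-40,x1,4.)]
           ~~~~~~~~~~~~~~~~~~~~~~~~~~~~~^^
ValueError: zero-size array to reduction operation minimum which has no identity
```

```bash
sed -i 's/np.arange(x1-40,x1,4.)\]/np.arange(x1-40,x1,4.) if (abs(p[:,0]-a)<1.5).any()]/' m.py; python3 m.py
```

```text
front [(-78, -28), (-76, -26), (-73, -24), (-72, -22), (-71, -20), (-71, -18), (-70, -16), (-70, -14), (-70, -12), (-70, -10), (-69, -8), (-69, -6), (-68, -4), (-68, -2), (-68, 0), (-68, 2), (-68, 4), (-68, 6), (-67, 8), (-67, 10), (-67, 12), (-68, 14), (-68, 16), (-68, 18), (-68, 20), (-69, 22), (-70, 24), (-72, 26), (-73, 28), (-75, 30)]
sides [[-107.7, 34.0, 34.9], [-103.7, 28.9, 34.7], [-99.7, 6.3, 34.4], [-95.7, -13.9, 34.1], [-91.7, -19.8, 33.9], [-87.7, -28.0, 33.5], [-83.7, -29.1, 32.4], [-79.7, -28.5, 30.6], [-75.7, -25.6, 29.5], [-71.7, -22.6, 26.8]]
tool [-183.67207859    9.21670235] z 0.024945767095502544 heading -0.09518512306140442 F [-0.4851935  -1.02182479 -0.16228617] t 3.825
```

>>> {"api": "play_rows", "payload": {
  "steps": [-0.008,0,0,0,-0.015,0,0,-0.003,-0.022,0,0,-0.005,-0.029,0,0,-0.008,-0.036,-0.0004,0,-0.01,-0.043,-0.001,0,-0.02,-0.05,-0.0015,0,-0.035,-0.056,-0.002,0,-0.05,-0.0615,-0.0026,0,-0.06,-0.0615,-0.0026,0,-0.06]
}}

```text
time: 5.08
tool_pos: [0.4748, 0.0508, 0.0253]
tcp_rot: [2.196, 2.246, -0.0]
wrist_force: [0.6, 0.6, -0.4]
width: 0.235
grip_force: 0.0
```

```bash
python3 m.py pics/b.png
```

```text
front [(-13, -28), (-12, -26), (-11, -24), (-9, -22), (-8, -20), (-8, -18), (-8, -16), (-7, -14), (-6, -12), (-6, -10), (-7, -8), (-7, -6), (-7, -4), (-7, -2), (-6, 0), (-6, 2), (-6, 4), (-7, 6), (-7, 8), (-7, 10), (-7, 12), (-7, 14), (-7, 16), (-7, 18), (-8, 20)]
sides [[-46.6, -33.2, 13.0], [-42.6, -15.2, -15.2], [-38.6, -36.2, -35.5], [-30.6, 14.1, 18.9], [-26.6, 7.4, 21.2], [-22.6, -18.4, 20.9], [-18.6, -27.4, 20.6], [-14.6, -27.7, 20.3], [-10.6, -25.5, 20.0]]
tool [-123.02975964    1.38527477] z 0.025373645725924716 heading -0.03531440641992478 F [ 0.95521414 -0.1636817  -0.41702994] t 5.125
```

View pics/b.png

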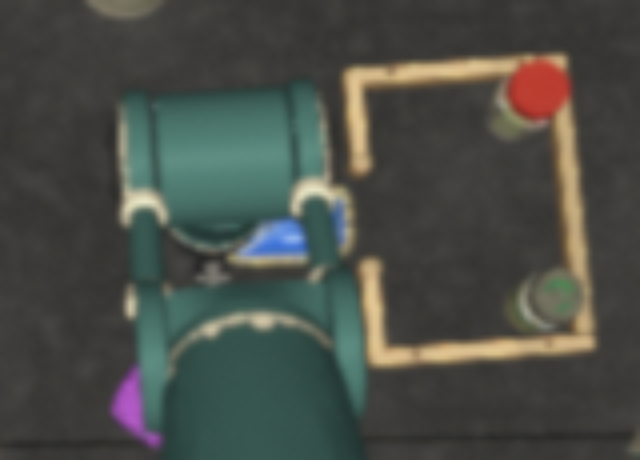

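The view shows the tin's front at the mouth of the gap, with its lower corner at about (348,258). The upper post ends at (360,175) and the lower post starts at (371,258). Before going in I'll check the lateral fit with the -y side line and the post faces.

```bash
cat >> m.py <<'E'
lo=[(a,q[:,1].min()) for a in np.arange(x1-95,x1-10,4.) if len(q:=p[(abs(p[:,0]-a)<1.5)&(p[:,1]>-38)])>3]
print("low side",[(round(float(a)),round(float(b),1)) for a,b in lo])
w=(H>5)&(H<25)&(s>50)&(v>130); y,x=np.nonzero(w); g=pen(ray(c,(np.c_[x,y]+.5)/S-.5+o,.032)[:,:2]*1000)
g=g[abs(g[:,0])<10]; a=g[:,1]; print("posts",a[(a>25)].min() if (a>25).any() else None,a[a<-25].max())
i=bot.read_camera("side")["pixels"][150:250,260:370]; cv2.imwrite("pics/s.png",cv2.resize(i,None,fx=6,fy=6,interpolation=2))
E
python3 m.py | tail -3
```

```text
tool [-123.17230658    1.4695922 ] z 0.025383324527457386 heading -0.03505652659095033 F [-0.2817714  -0.24360898 -0.27003184] t 5.175
low side [(-102, -31.0), (-98, -31.3), (-94, -32.3), (-90, -33.5), (-86, -33.7), (-82, -34.0), (-78, -33.5), (-74, -33.7), (-70, -33.3), (-66, -33.6), (-62, -33.9), (-58, -34.1), (-54, -33.6), (-50, -33.8), (-46, -31.7), (-38, -36.3), (-30, 11.6), (-26, 0.2), (-22, -24.8), (-18, -27.5)]
posts 33.800758155826955 -34.371842175788146
```

View pics/s.png

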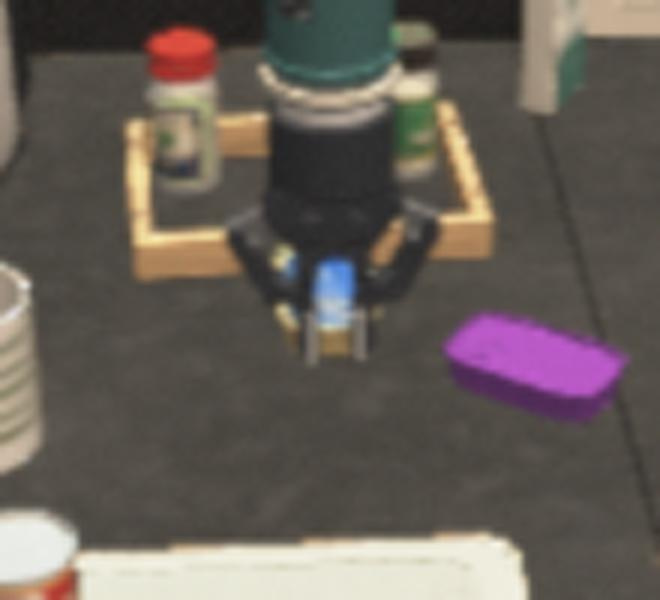

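The -y side and the front corner put the tin within about 1 mm of the gap's middle, and almost straight. I'll finish the small turn and push on in.

>>> {"api": "play_rows", "payload": {
  "steps": [-0.006,-0.0005,0,-0.01,-0.011,-0.001,0,-0.02,-0.016,-0.0012,0,-0.03,-0.021,-0.0013,0,-0.035,-0.029,-0.001,0,-0.035,-0.037,-0.0007,0,-0.035,-0.045,-0.0004,0,-0.035,-0.053,-0.0002,0,-0.035,-0.061,0.0001,0,-0.035,-0.061,0.0001,0,-0.035]
}}

```text
time: 6.48
tool_pos: [0.4762, -0.0105, 0.0252]
tcp_rot: [2.157, 2.284, -0.001]
wrist_force: [0.2, 0.3, -0.2]
width: 0.234
grip_force: 0.0
```

```bash
python3 m.py pics/c.png
```

```text
front [(25, -34), (27, -32), (28, -30), (28, -28), (29, -26), (29, -24), (29, -22), (29, -20), (29, -18), (30, -16), (30, -14), (29, -12), (27, -10), (27, -8), (29, -6), (30, -4), (30, -2), (31, 0), (31, 2), (28, 4)]
sides [[-10.2, -33.6, -1.6], [-6.2, -35.4, -1.1], [-2.2, -35.7, -1.4], [1.8, -35.9, -1.6], [5.8, -35.5, -2.7], [9.8, -35.0, -3.0], [13.8, -35.2, -4.1], [17.8, -34.6, 4.3], [21.8, -34.1, 4.1], [25.8, -32.8, 3.0]]
tool [-61.81218811  -0.86779947] z 0.025142597708486737 heading -0.0005107971865133822 F [ 0.61937871 -0.32263393  0.78723323] t 6.525
low side [(-41, -30.6), (-37, -32.4), (-33, -32.7), (-29, -33.0), (-25, -33.3), (-21, -33.6), (-17, -33.9), (-13, -34.1), (-9, -33.6), (-5, -35.5), (-1, -35.8), (3, -35.3), (7, -35.5), (11, -35.1), (15, -35.2), (19, -34.1)]
posts 101.82670930411203 -33.13894260858669
```

View pics/c.png

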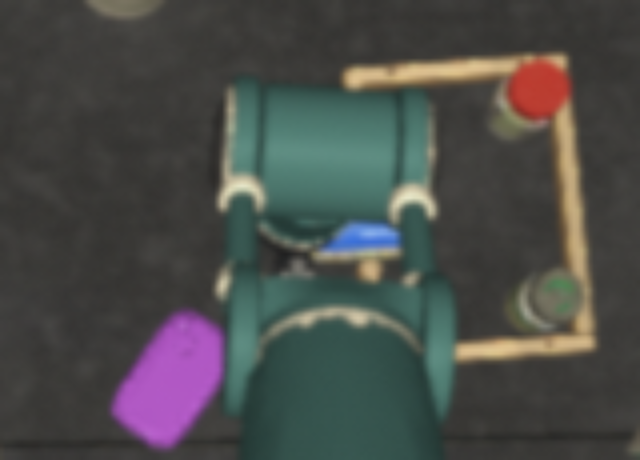

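The view shows the tin passing through the gap, its near side just clear of the lower post (371,265), and the force is negligible. I'll carry on with the jaw slightly narrower and the tool slightly higher, so the fingers clear the posts.

>>> {"api": "play_rows", "payload": {
  "steps": [0,0,-0.003,0,-0.008,0,-0.004,0,-0.016,0.0005,-0.004,0,-0.024,0.0005,-0.004,0,-0.032,0.0005,-0.004,0,-0.039,0.0005,-0.004,0,-0.046,0.0005,-0.004,0],
  "jaw": 213
}}

```text
time: 7.45
tool_pos: [0.4796, -0.0561, 0.0294]
tcp_rot: [2.156, 2.285, 0.0]
wrist_force: [-0.1, 1.0, 2.1]
width: 0.16
grip_force: 1.0
```

>>> {"api": "play_rows", "payload": {
  "steps": [-0.006,0,0,0,-0.012,0,0,0,-0.018,0,0,0,-0.024,0,0,0,-0.029,0,0,0,-0.032,0,0,0,-0.032,0,0,0]
}}

```text
time: 8.32
tool_pos: [0.4813, -0.088, 0.0292]
tcp_rot: [2.156, 2.285, -0.001]
wrist_force: [-0.7, -0.3, -0.1]
width: 0.166
grip_force: 0.0
```

```bash
python3 m.py pics/d.png
```

```text
front [(118, -32), (122, -30), (123, -28), (125, -26), (125, -24), (124, -22), (123, -20), (120, -18), (118, -16), (124, -14), (126, -12), (126, -10), (127, -8), (126, -6), (125, -4), (124, -2), (121, 0)]
sides [[85.5, -33.2, -2.1], [89.5, -32.8, -3.2], [93.5, -33.0, -4.2], [97.5, -32.6, -5.3], [101.5, -32.8, -6.4], [105.5, -32.3, -6.7], [109.5, -31.8, -7.8], [113.5, -32.0, -9.7], [117.5, -30.8, 0.4], [121.5, -29.4, -0.6]]
tool [15.98071873 -0.36212291] z 0.02910336381691939 heading 0.00013484206334181783 F [ 0.1834583   0.57688432 -0.34727282] t 8.375
low side [(43, -31.0), (47, -32.1), (51, -32.4), (55, -32.7), (59, -33.7), (63, -33.2), (67, -33.5), (71, -33.0), (75, -32.5), (79, -32.8), (83, -33.1), (87, -33.2), (91, -32.8), (95, -33.0), (99, -32.6), (103, -32.8), (107, -32.4), (111, -31.9), (115, -31.4)]Traceback (most recent call last):
  File "m.py", line 24, in <module>
    g=g[abs(g[:,0])<10]; a=g[:,1]; print("posts",a[(a>25)].min() if (a>25).any() else None,a[a<-25].max())
                                                                                           ~~~~~~~~~~~~^^
    return umr_maximum(a, axis, None, out, keepdims, initial, where)
ValueError: zero-size array to reduction operation maximum which has no identity
```

The tin is inside. I'll back off, lift away and check.

>>> {"api": "play_rows", "payload": {
  "steps": [0.01,0,0,0,0.025,0,0,0,0.04,0,-0.02,0,0.06,0,-0.06,0,0.1,0,-0.1,0,0.14,0,-0.14,0,0.18,0,-0.17,0,0.22,0,-0.17,0,0.26,0,-0.17,0,0.26,0,-0.17,0]
}}

```text
time: 9.62
tool_pos: [0.4653, 0.175, 0.1993]
tcp_rot: [-2.15, -2.29, -0.001]
wrist_force: [0.3, -0.1, 0.5]
width: 0.163
grip_force: 0.0
```

```bash
python3 m.py pics/e.png
python3 - <<'E'
from m import *
y,x=np.nonzero(m); print(cv2.minAreaRect(P(np.c_[x,y]).astype(np.float32)))
E
```

```text
front [(123, -30), (126, -28), (127, -26), (129, -24), (129, -22), (129, -20), (129, -18), (130, -16), (130, -14), (130, -12), (130, -10), (130, -8), (131, -6), (131, -4), (131, -2), (131, 0), (130, 2), (131, 4), (132, 6), (132, 8), (132, 10), (132, 12), (132, 14), (132, 16), (131, 18), (130, 20), (129, 22), (128, 24), (127, 26), (126, 28), (123, 30)]
sides [[90.9, -32.9, 33.6], [94.9, -33.0, 33.4], [98.9, -32.7, 33.1], [102.9, -32.8, 32.8], [106.9, -32.4, 32.5], [110.9, -31.9, 32.2], [114.9, -31.4, 31.9], [118.9, -30.8, 30.8], [122.9, -29.5, 28.9], [126.9, -26.6, 27.0]]
tool [-245.9081904   -1.0231331] z 0.1990663173476208 heading 0.003757310062923124 F [-0.35651116 -0.25021785  0.225345  ] t 9.675
low side [(36, -30.5), (40, -31.6), (44, -31.9), (48, -32.2), (52, -32.5), (56, -32.8), (60, -33.7), (64, -33.3), (68, -33.5), (72, -33.1), (76, -32.6), (80, -32.9), (84, -33.2), (88, -32.7), (92, -33.0), (96, -32.4), (100, -32.7), (104, -32.2), (108, -32.4), (112, -31.9), (116, -31.4), (120, -30.8)]
posts 33.800758155826955 -34.371842175788146
front [(123, -30), (126, -28), (127, -26), (
[... 412 characters left out ...]
2.4, 32.5], [110.9, -31.9, 32.2], [114.9, -31.4, 31.9], [118.9, -30.8, 30.8], [122.9, -29.5, 28.9], [126.9, -26.6, 27.0]]
tool [-244.32975128   -0.82542477] z 0.19893761574769042 heading 0.0010265945871086976 F [-0.37835969 -0.00098242 -0.60704116] t 9.775
low side [(36, -30.5), (40, -31.6), (44, -31.9), (48, -32.2), (52, -32.5), (56, -32.8), (60, -33.1), (64, -33.3), (68, -33.5), (72, -33.1), (76, -32.6), (80, -32.9), (84, -33.2), (88, -32.7), (92, -33.0), (96, -32.4), (100, -32.7), (104, -32.8), (108, -32.4), (112, -31.9), (116, -31.4), (120, -30.8)]
posts 33.800758155826955 -34.371842175788146
((77.11556243896484, 0.11693191528320312), (67.17742919921875, 110.130859375), 89.9427490234375)
```

View pics/e.png

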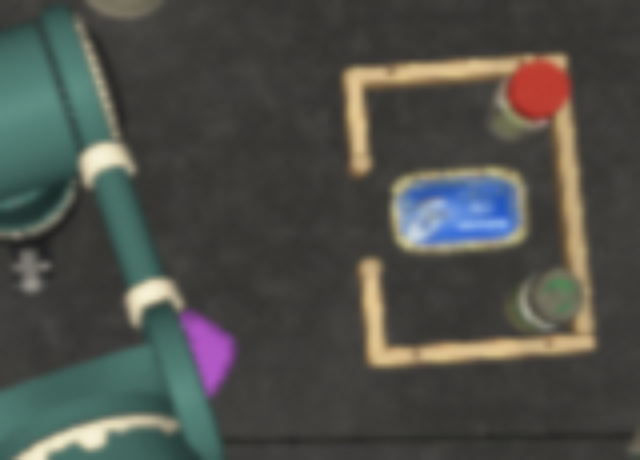

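The tin lies straight inside the pen. Its centre is at pen (77, 0), it spans x of about 25–130 mm, and the jars haven't moved. Handing in.

```bash
python3 -c "
from workcell import bot
print(bot.finish_job())"
```

```text
the job is handed in; nothing more can be done
None
```

The tin is wholly inside the pen, straight behind the gap and about 28 mm short of the back rail; it was only pushed, the jars had not moved in the last picture, the can and carton were never approached, and the job was handed in at about 10 s (no verdict was returned).

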